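# Fit the keyed filter cell on the solder-fume extractor and hold it home

## Robot

A 7-joint arm with a two-finger parallel gripper is mounted at the origin on the work surface. World frame = base frame: x ahead of the robot, y to its left, z up, the work surface at z = 0. Lengths are in m, angles in degrees, forces in N, time in s.
With the tool pointing down it reaches from about 0.375 to 0.925 m from the base axis. Payload 3.1 kg.
Tool frame: the origin (TCP) lies at the very end of the fingers, on their centre line; the grasp point (between the pads) lies 19 mm behind it (ctrl.grasp_offset is the distance from the TCP to the grasp point, in m); y points along the fingers, x is the direction in which the jaws open and shut, and the axes are right-handed (so a half turn about y gives the same grasp; the last joint's range is limited). The gripper opens to 85 mm and grips with 20 to 120 N. Pads are 22 mm wide; open, the fingers measure 114 mm over their backs; the gripper's body (76 mm by 85 mm) begins 54 mm behind the grasp point. The pads swing forward as they close: fully open they stand 13 mm farther back than shut.
Start: joints at [-73.786, 21.939, 2.515, 91.553, -1.026, 66.532, -2.859], TCP at [0.242, 0.603, 0.231] pointing down, gripper open.
Joint ranges: [-149.38, 149.38], [-23.57, 123.04], [-84.95, 90], [0, 143.3], [-89.99, 269.99], [3.08, 112.72], [-163.45, 163.45]. Speed limits (degrees/s): [159.86, 159.86, 180, 180, 180, 180, 180].

## Interface

Orientations are given as a 3x3 rotation matrix whose columns are the frame's x, y, z axes.
In Python, from plant import ctrl gives the robot as it stands. The module is installed in compiled form; this text tells all that it offers.
- The arm moves only by the tool step_arm, never from a script. Its argument "plan" is text: rows parted by semicolons, each of 5 numbers parted by spaces: the shift along the tool's x, y, z in cm, then the turn about the tool's y in rad, then the closure, from -1 (fully open) to 1 (shut). A call has 1 to 10 rows; each row shifts and turns the commanded pose from where the row before left it, along the tool's axes as they then stand; what a row does not reach is not made up. A row lasts 1/10 s, in which the tool goes at most 50 mm and 8.59 degrees, less where a joint would pass 70% of its speed; a pose out of reach is approached as far as the arm can. A call is refused whole if a number of a shift passes 5 or a number of a turn 0.15, either way. A call with a gripper value outside its range is refused whole. The fingers move at their own pace and stop on an object; "squeeze" is the grip in N (left out, the last holds). Time passes only in rows, so rows that do not move let the fingers close. It gives the time, the measured TCP pose, the force and the opening at its end, in the units of the state.
- ctrl.get_state(): the state, without advancing time (a new reading comes with each control period).
- ctrl.read_camera(name): name is "scene" or "top" or "wrist"; returns the picture (420x560x3 uint8, red, green, blue); there is no depth.
- ctrl.camera_model(name): a dict with "intrinsics" (3x3 intrinsics, pixels), "D" ([k1, k2, p1, p2, k3] as OpenCV has them; the pictures are not rectified), "world_to_cam" (4x4, takes a point from world to camera coordinates); the wrist camera has in their place "hand_eye" (4x4, takes a point from camera to tool coordinates, whose origin is the TCP and whose axes are the tool frame's). Camera axes: x right, y down, z forward; pixel columns grow to the right and rows downward; lengths in m; the calibration is good to about 2 mm. A picture is of the moment at which its call begins: read the wrist's pose just before it. camera_model takes no time and is no camera call.
- ctrl.finish_job(): hands the job in, once; it reports no verdict.
The state is a dict: "t": time; "joint_pos": joint angles; "joint_velocities": joint speeds; "tau": joint torques, N m; "tool_pos": TCP position; "orientation": TCP orientation; "contact_force": force on the tool from outside, world axes, zero at the start; "moment": the same for the moment, N m; "width": finger opening in m.
Only numpy, scipy, OpenCV 4.12 (cv2) and the standard library are available. Lean on these libraries where they do the work, as an engineer would, in place of code of your own. Each camera call takes 0.05 s, during which the arm holds its last target. There are 200 camera calls.

## Task

Fit the filter cell with the yellow knurled collar onto the inlet spigot on top of the fume extractor: set it over the spigot, turn it until its hidden keyways drop over the three pins, and push it fully down against the sprung seal. Finish while still holding the cell pressed fully home, so that I can snap the side clips over; leave the soldering station, solder spool, tip cleaner and flux jar where they are.

Things in the scene. Friction and masses are not known exactly. Their poses are not given: they have to be found in the camera images.
- cell: Loose filter cell, 46 mm tall, 0.11 to 0.18 kg, upright on the bench. Origin: centre of its underside; z up its axis. Below the collar a lavender skirt, 53 mm in diameter (57 at its foot), open underneath: bore 41 mm in diameter and 26 mm deep, with three straight keyways in the bore wall, 9 mm wide, 120 degrees apart, hidden from above; where they lie round the axis is not marked.
- collar (a point): Middle of the cell's yellow knurled collar, on the cell's axis, 36 mm above its underside: a solid round grip, 57 mm in diameter and 20 mm high (26 to 46 mm above the underside), with a black grille on top. The place to grip.
- extractor: Fixed solder-fume extractor, a lavender box 180 x 180 mm, its flat deck 96 mm above the bench. Origin: centre of its underside; -x is its cream panel, z up. The inlet spigot stands in the middle of the deck. Two open clips, under 9 mm high, lie flat on the deck 45 mm and more from the spigot's axis, on the +y and -y sides.
- inlet (a point): Centre of the top face of the aluminium inlet spigot, on its vertical axis, 32 mm above the deck and 128 mm above the bench. The spigot is 38 mm in diameter; its rim tapers to 30 mm over the top 5 mm. With the cell fully home its inner roof rests on this face, its underside 26 mm below this point.
- pins (a point): On the spigot's axis, 18 mm above the deck, level with the upper sides of three steel pins, 5 mm thick, that stick out 4.5 mm, 120 degrees apart; their turn about the axis varies and is not given. At a wrong angle the cell's underside rests here; turned either way, by 120 degrees at most, its keyways come over the pins (5 degrees of play each way) and it can go down 12 mm more.
- seal (a joint): Sprung rubber seal ring, 54 mm in diameter, round the spigot's foot. 0 = free, its top 12 mm above the deck; grows (m) as it is pressed down, to 0.006 with the cell fully home. It pushes back with 3 N at first and 9 N at fully home, so the cell rises again if let go.
- station: Bystander: fixed soldering station, lavender wedge-shaped box 130 x 160 mm, 103 mm high, white knob on a sloping panel towards its -x. Origin: centre of its underside.
- spool: Bystander: loose spool of solder standing on end, 48 mm in diameter, 38 mm high, grey with blue ends. Origin: centre of its underside.
- tip_cleaner: Bystander: loose round steel tin of brass wool, 60 mm in diameter, 31 mm high. Origin: centre of its underside.
- flux_jar: Bystander: loose amber jar with black cap, 42 mm in diameter, 42 mm high. Origin: centre of its underside.
Things that resemble listed ones, but are neither listed nor needed, are in the scene too. What is shaped like the cell but red is not meant.

How it is judged (in metres and radians):
At the end, for the whole second after the job is handed in: The cell is fully home on the spigot (underside within 1.5 mm of its lowest place, axes within 3 mm, tilted less than 0.06 rad), the seal is pressed down by at least 4.5 mm, and the cell is at rest and still held by the fingers (contact over 2 N), through the last second (z of cell in the frame of inlet below -0.0245 m and horizontal distance between cell and inlet below 0.003 m and angle between cell's own z axis and vertical below 0.06 rad and value of joint seal above 0.0045 m and contact force between the fingers and cell above 2 N and linear speed of cell below 0.02 m/s); the arm keeps its last pose, push and grip.
It fails at once if the solder spool, tip cleaner or flux jar is moved more than 20 mm (distance of any of spool, tip_cleaner, flux_jar from where it was at the start of the episode above 0.02 m).
It also fails if it takes over 45 s, if anything falls off the work surface, if the arm or the gripper's body presses on something with over 40 N, if the wrist force passes 120 N, or if a joint passes its speed limit or range.

## Working session

There is one attempt and no reset: what is moved stays moved. The work goes in short steps, Python scripts to look and compute and a tool call to move; the robot and the scene stay as the last step left them, time stands still between calls to the robot, and variables do not carry over. Pictures are saved under pics/ and viewed, about 8 in all and at most 12, crops included, and the job is handed in when it is done.

Besides the shell and the picture viewer there is one more tool, called after "Request:" by a JSON object that holds its "method" and its "body", one argument or row to a line. step_arm: Moves the arm, as the interface text tells. Its arguments: {"type":"object","properties":{"plan":{"type":"string"},"squeeze":{"type":"number"}},"required":["plan"]}

```bash
mkdir -p pics
python3 - <<'E'
from plant import ctrl
import cv2,numpy as np
np.set_printoptions(precision=4,suppress=True)
s=ctrl.get_state()
for k in s: print(k,np.array(s[k]))
ims=[]
for n in("scene","top"):
    m=ctrl.camera_model(n);print(n,m)
    im=ctrl.read_camera(n)[...,::-1];cv2.imwrite(f"pics/{n}0.png",im)
print(ctrl.camera_model("wrist"),ctrl.grasp_offset)
E
```

```text
t 0.0
joint_pos [-73.7848  21.9927   2.5109  91.6517  -1.0272  66.5305  -2.8586]
joint_velocities [-0.0199  0.0493  0.0253  0.1124 -0.0449  0.0447  0.0318]
tau [ -0.0001 -43.3468   1.0246 -24.9517   0.0106   0.0114  -0.    ]
tool_pos [0.2412 0.6025 0.2299]
orientation [[ 0.3716 -0.0009 -0.9284]
 [ 0.9284 -0.0025  0.3716]
 [-0.0027 -1.     -0.0001]]
contact_force [0.4942 0.2667 0.5591]
moment [ 0.0104  0.0229 -0.0081]
width 0.08553590431343183
scene {'intrinsics': array([[500.3558,   0.    , 279.5137],
       [  0.    , 500.3558, 205.8384],
       [  0.    ,   0.    ,   1.    ]]), 'D': array([-0.0859,  0.    ,  0.    ,  0.    ,  0.    ]), 'world_to_cam': array([[ 0.6428,  0.766 , -0.004 , -0.3213],
       [ 0.6317, -0.5331, -0.5629, -0.2647],
       [-0.4333,  0.3593, -0.8265,  1.2914],
       [ 0.    ,  0.    ,  0.    ,  1.    ]])}
top {'intrinsics': array([[537.4328,   0.    , 292.3987],
       [  0.    , 537.4328, 218.6992],
       [  0.    ,   0.    ,   1.    ]]), 'D': array([0.0332, 0.    , 0.    , 0.    , 0.    ]), 'world_to_cam': array([[-0.0057, -0.9995, -0.0325,  0.0258],
       [-0.9913,  0.0099, -0.1309,  0.4948],
       [ 0.1312,  0.0315, -0.9909,  1.1728],
       [ 0.    ,  0.    ,  0.    ,  1.    ]])}
{'intrinsics': array([[351.2612,   0.    , 281.2128],
       [  0.    , 351.2612, 208.2113],
       [  0.    ,   0.    ,   1.    ]]), 'D': array([-0.0557,  0.    ,  0.    ,  0.    ,  0.    ]), 'hand_eye': array([[ 1.    , -0.0005, -0.0012, -0.0003],
       [ 0.001 , -0.2798,  0.9601, -0.1418],
       [-0.0008, -0.9601, -0.2798,  0.0705],
       [ 0.    ,  0.    ,  0.    ,  1.    ]])} 0.0187
```

View pics/scene0.png

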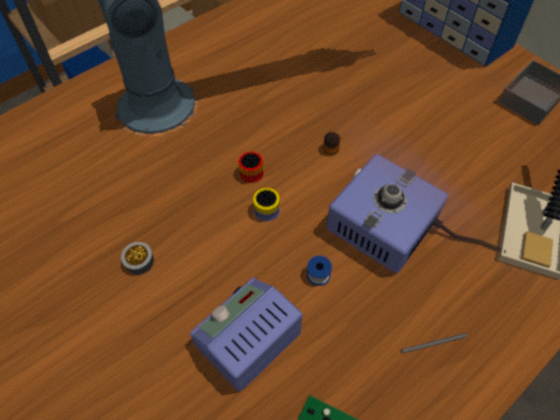

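View pics/top0.png

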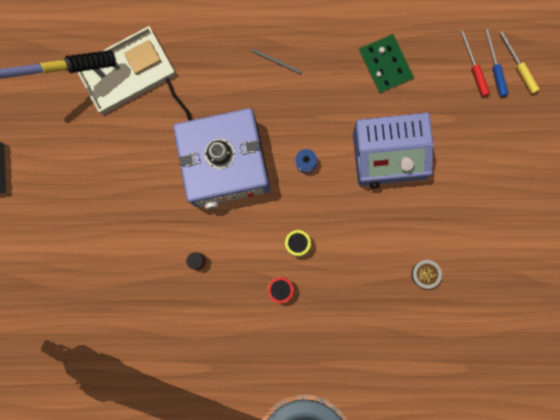

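The scene picture shows the cell at about (266,200) and the spigot at about (391,195). In the top picture they are at (298,243) and (218,152). The red lookalike is next to the cell, robot-side. Next I'll take sharper crops to measure from.

```bash
cat > h.py <<'E'
from plant import ctrl
import cv2,numpy as np
np.set_printoptions(precision=4,suppress=True)
def cam(n,s=None):
    m=ctrl.camera_model(n)
    if n=="wrist":
        T=np.eye(4);T[:3,:3]=s["orientation"];T[:3,3]=s["tool_pos"];W=np.linalg.inv(T@m["hand_eye"])
    else: W=m["world_to_cam"]
    return m["intrinsics"],m["D"],W
def onplane(c,px,z):
    K,D,W=c;u=cv2.undistortPoints(np.array([[px]],float),K,D)[0,0]
    R=W[:3,:3];o=-R.T@W[:3,3];d=R.T@np.array([*u,1]);return o+d*(z-o[2])/d[2]
def proj(c,P):
    K,D,W=c;return cv2.projectPoints(np.array(P,float).reshape(-1,3),cv2.Rodrigues(W[:3,:3])[0],W[:3,3],K,D)[0][:,0]
def ring(c,x,y,z,r,n=72):
    a=np.linspace(0,2*np.pi,n);return proj(c,np.c_[x+r*np.cos(a),y+r*np.sin(a),0*a+z])
E
python3 - <<'E'
from h import *
from scipy.optimize import least_squares
C={n:cam(n) for n in("scene","top")}
I={n:cv2.imread(f"pics/{n}0.png") for n in C}
def sil(c,x,y):  # collar silhouette bbox-ish: hull of top and bottom rings
    return cv2.convexHull(np.r_[ring(c,x,y,.046,.0285),ring(c,x,y,.026,.0285)].astype(np.float32))[:,0]
def stat(h):
    m=cv2.moments(h);return np.array([m['m10'],m['m01']])/m['m00']
for n in C:
    hsv=cv2.cvtColor(I[n],cv2.COLOR_BGR2HSV)
    m=cv2.inRange(hsv,(24,120,100),(36,255,255))
    k,l,st,ce=cv2.connectedComponentsWithStats(m)
    roi=(266,203) if n=="scene" else (298,243)
    for i in range(1,k):
        if st[i,4]>20 and np.hypot(*(ce[i]-roi))<15:
            pts=np.argwhere(l==i)[:,::-1].astype(np.float32);h=cv2.convexHull(pts)
            t=stat(h);f=least_squares(lambda q:stat(sil(C[n],*q))-t,onplane(C[n],t,.04)[:2])
            print(n,t,cv2.contourArea(h),cv2.contourArea(sil(C[n],*f.x)),"cell",f.x)
    sp=(391,189) if n=="scene" else (218,152)
    print(n,"spigot guess",onplane(C[n],sp,.128), "spool/others")
out=[]
for n,(u,v) in(("scene",(391,196)),("top",(219,153))):
    out.append(cv2.resize(I[n][v-28:v+28,u-28:u+28],None,fx=7,fy=7,interpolation=cv2.INTER_CUBIC))
cv2.imwrite("pics/sp.png",np.hstack(out))
for nm,p,z in(("jar",(196,261),.042),("spool",(306,161),.038),("tin",(427,274),.031),("red",(280,290),.046)):print(nm,onplane(C["top"],p,z))
E
```

```text
scene [266.1207 199.4217] 484.5 593.1779820697848 cell [0.4399 0.0129]
scene spigot guess [0.6299 0.1767 0.128 ] spool/others
top [297.5716 242.7334] 517.0 535.3331669091713 cell [0.4404 0.0105]
top spigot guess [0.6257 0.1749 0.128 ] spool/others
jar [0.4015 0.2357 0.042 ]
spool [ 0.6258 -0.0098  0.038 ]
tin [ 0.3699 -0.2728  0.031 ]
red [0.3367 0.0494 0.046 ]
```

View pics/sp.png

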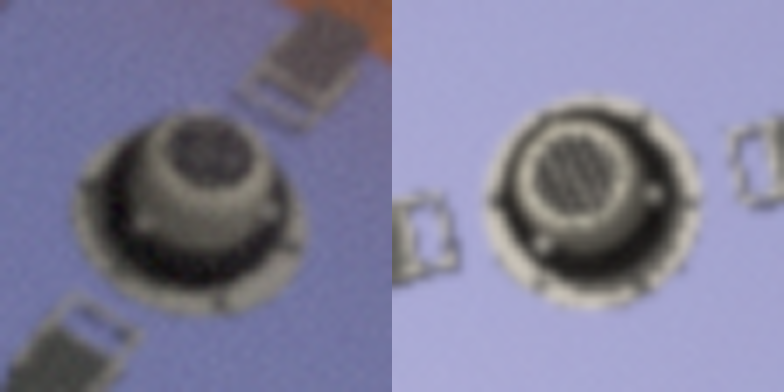

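The pins show in the top crop at about (653,193) and (545,243), and the spigot's top face is centred at about (578,172). I'll move above the cell with the tool's present yaw. That keeps the red lookalike off the jaw axis and leaves wrist range for the search turn.

Request:
{"method": "step_arm", "body": {
  "plan": "-2.37 0 -2.02 0 -1;-2.37 0 -2.02 0 -1;-2.37 0 -2.02 0 -1;-2.37 0 -2.02 0 -1;-2.37 0 -2.02 0 -1;-2.37 0 -2.02 0 -1;-2.37 0 -2.02 0 -1;-2.37 0 -2.02 0 -1;-2.37 0 -2.02 0 -1;-2.37 0 -2.02 0 -1",
  "squeeze": 50
}}

```text
t: 1.1
tool_pos: [0.341, 0.3067, 0.2308]
orientation: [[0.372, -0.001, -0.928], [0.928, -0.001, 0.372], [-0.001, -1.0, 0.0]]
contact_force: [0.6, -0.5, 0.5]
width: 0.0852
```

Request:
{"method": "step_arm", "body": {
  "plan": "-2.37 0 -2.02 0 -1;-2.37 0 -2.02 0 -1;-2.37 0 -2.02 0 -1;-2.37 0 -2.02 0 -1;-2.37 0 -2.02 0 -1;-2.37 0 -2.02 0 -1;-2.37 0 -2.02 0 -1;-2.37 0 -2.02 0 -1;-2.37 0 -2.02 0 -1;-2.37 0 -2.02 0 -1"
}}

```text
t: 2.1
tool_pos: [0.4403, 0.012, 0.231]
orientation: [[0.372, -0.001, -0.928], [0.928, 0.0, 0.372], [-0.0, -1.0, 0.001]]
contact_force: [-0.6, 0.2, -0.1]
width: 0.0855
```

Request:
{"method": "step_arm", "body": {
  "plan": "0 0 0 0 -1;0 0 0 0 -1"
}}

```text
t: 2.3
tool_pos: [0.4401, 0.0128, 0.2309]
orientation: [[0.374, -0.001, -0.928], [0.928, 0.0, 0.374], [-0.0, -1.0, 0.001]]
contact_force: [-0.2, 0.4, -0.6]
width: 0.0856
```

Run:
```python
from h import *
s=ctrl.get_state();im=ctrl.read_camera("wrist")[...,::-1].copy();cv2.imwrite("pics/w_raw1.png",im)
print(s["t"],s["tool_pos"],s["joint_pos"],s["orientation"]);c=cam("wrist",s)
for z in(.046,.026):cv2.polylines(im,[ring(c,.440,.0115,z,.0285).astype(np.int32)],1,(255,0,255))
cv2.imwrite("pics/w1.png",im)
```

```text
2.3 [0.4401 0.0128 0.2309] [-39.7804  -2.9184  32.3151 120.2654   1.7309  62.2626  59.752 ] [[ 0.3737 -0.0009 -0.9276]
 [ 0.9276  0.0004  0.3737]
 [-0.     -1.      0.001 ]]
```

View pics/w1.png

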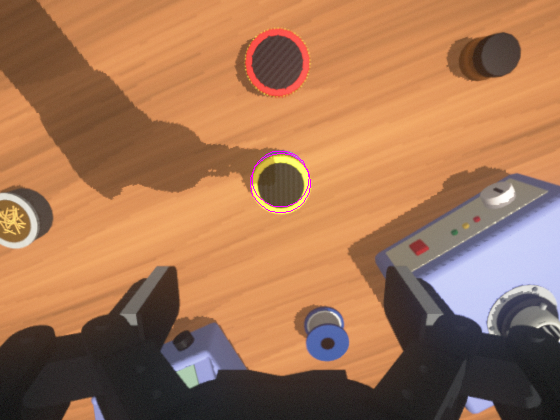

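The wrist view shows the cell at (281,182), where the projected collar outline lies almost on it. A quick numeric fit will refine that.

Run:
```python
from h import *
from scipy.optimize import least_squares
s=ctrl.get_state();c=cam("wrist",s);im=cv2.imread("pics/w_raw1.png")
m=cv2.inRange(cv2.cvtColor(im,cv2.COLOR_BGR2HSV),(23,90,80),(37,255,255))
roi=np.zeros_like(m);cv2.circle(roi,(281,182),40,255,-1)
m=cv2.morphologyEx(m&roi,cv2.MORPH_OPEN,np.ones((2,2)))
h=cv2.convexHull(np.argwhere(m)[:,::-1].astype(np.float32))
def sil(q):return cv2.convexHull(np.r_[ring(c,*q,.046,.0285),ring(c,*q,.026,.0285)].astype(np.float32))
def st(h):
    M=cv2.moments(h);return np.array([M['m10'],M['m01']])/M['m00']
f=least_squares(lambda q:st(sil(q))-st(h),[.44,.0115]).x
print(f,cv2.contourArea(h),cv2.contourArea(sil(f)))
R=np.array(s["orientation"]);print("to grasp cm",100*R.T@(np.array([*f,.0185])-s["tool_pos"]))
for n,p,pins in(("scene",(393.3,189.4),[(391-28+145/7,168+222/7),(363+267/7,168+210/7)]),("top",(217.6,149.6),[(191+(653-392)/7,125+193/7),(191+153/7,125+243/7)])):
    C=cam(n);o=onplane(C,p,.128);print(n,"inlet",o,[onplane(C,q,.1115)[:2] for q in pins])
```

```text
[0.4427 0.0124] 2771.5 2873.586189153837
to grasp cm [-0.0316 21.2394 -0.3313]
scene inlet [0.6335 0.1794 0.128 ] [array([0.6321, 0.1575]), array([0.6516, 0.1871])]
top inlet [0.6309 0.1758 0.128 ] [array([0.6285, 0.1557]), array([0.6133, 0.1886])]
```

Request:
{"method": "step_arm", "body": {
  "plan": "0 2.5 -0.03 0 -1;0 2.5 -0.03 0 -1;0 2.5 -0.03 0 -1;0 2.5 -0.03 0 -1;0 2.5 -0.03 0 -1;0 2.5 -0.03 0 -1;0 2.5 -0.02 0 -1;0 2 -0.02 0 -1;0 1.3 0 0 -1;0 0.5 0 0 -1"
}}

```text
t: 3.35
tool_pos: [0.4412, 0.0136, 0.0169]
orientation: [[0.37, -0.003, -0.929], [0.929, -0.0, 0.37], [-0.001, -1.0, 0.003]]
contact_force: [-0.9, -0.7, -0.9]
width: 0.0855
```

Request:
{"method": "step_arm", "body": {
  "plan": "0 0 0 0 -1;0 0 0 0 1;0 0 0 0 1;0 0 0 0 1;0 0 0 0 1;0 0 0 0 1;0 0 0 0 1;0 0 0 0 1;0 0 0 0 1;0 0 0 0 1"
}}

```text
t: 4.35
tool_pos: [0.4436, 0.0126, 0.0196]
orientation: [[0.372, 0.002, -0.928], [0.928, 0.001, 0.372], [0.002, -1.0, -0.001]]
contact_force: [-1.2, -0.1, 6.2]
width: 0.0556
```

Request:
{"method": "step_arm", "body": {
  "plan": "0 -0.5 0 0 1;0 -1.5 0 0 1;0 -2 0 0 1;0 -2.5 0 0 1;0 -2.5 0 0 1;0 -2.5 0 0 1;0 -2.5 0 0 1;0 -2 0 0 1;0 -1 0 0 1;0 0 0 0 1"
}}

```text
t: 5.35
tool_pos: [0.4435, 0.0126, 0.1896]
orientation: [[0.372, 0.003, -0.928], [0.928, 0.002, 0.372], [0.003, -1.0, -0.002]]
contact_force: [0.8, -0.4, -1.5]
width: 0.0552
```

Run:
```python
from h import *
s=ctrl.get_state();im=ctrl.read_camera("wrist")[...,::-1].copy();cv2.imwrite("pics/w_raw2.png",im)
print(s["t"],s["tool_pos"],s["joint_pos"],s["contact_force"],s["width"]);c=cam("wrist",s)
a=np.array(s["tool_pos"])
for z in(.026,.006):cv2.polylines(im,[ring(c,a[0],a[1],a[2]+z,.0285).astype(np.int32)],1,(255,0,255))
t=ctrl.read_camera("scene")[...,::-1];cv2.imwrite("pics/s2.png",t)
p=proj(cam("scene"),[a])[0].astype(int);print(p)
u,v=p;t=cv2.resize(t[max(v-70,0):v+35,u-52:u+53],(420,420),interpolation=cv2.INTER_CUBIC)
cv2.imwrite("pics/w2.png",np.hstack([im[:,100:460],t]))
```

```text
5.35 [0.4435 0.0126 0.1896] [-41.0339   0.865   34.8596 122.6773  -0.6863  56.4181  62.3775] [ 0.7708 -0.391  -1.4995] 0.05521131796784925
[265 154]
```

View pics/w2.png

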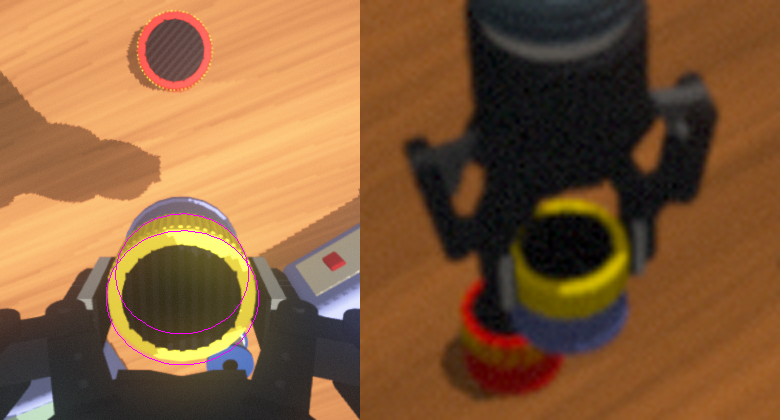

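The cell is held upright, and its top ring matches the projection (centred near (182,295)). I'll move so the wrist camera sees the spigot beside the held cell.

Request:
{"method": "step_arm", "body": {
  "plan": "1 0 -0.85 0 1;1.7 0 -1.45 0 1;1.7 0 -1.45 0 1;1.7 0 -1.45 0 1;1.7 0 -1.45 0 1;1.7 0 -1.45 0 1;1.7 0 -1.45 0 1;1.7 0 -1.45 0 1;1.2 0 -0.5 0 1;0 0 0 0 1"
}}

```text
t: 6.45
tool_pos: [0.6023, 0.1032, 0.1866]
orientation: [[0.369, -0.001, -0.93], [0.93, -0.001, 0.369], [-0.001, -1.0, 0.001]]
contact_force: [-0.0, 0.6, -1.3]
width: 0.0555
```

Run:
```python
from h import *
s=ctrl.get_state();im=ctrl.read_camera("wrist")[...,::-1].copy();cv2.imwrite("pics/w_raw3.png",im)
print(s["t"],s["tool_pos"],s["joint_pos"],s["contact_force"],s["width"]);c=cam("wrist",s)
p=proj(c,[.6335,.178,.128])[0].astype(int);print(p)
big=cv2.resize(im,None,fx=1,fy=1)
for z,r in((.128,.015),(.123,.019)):cv2.polylines(im,[ring(c,.6335,.178,z,r).astype(np.int32)],1,(255,0,255))
u=max(70,min(490,p[0]));v=max(70,min(350,p[1]))
f=lambda I:cv2.resize(I[v-70:v+70,u-70:u+70],(390,390),interpolation=cv2.INTER_CUBIC)
print("crop origin",u-70,v-70,"scale",390/140)
cv2.imwrite("pics/w3.png",np.hstack([f(im),f(cv2.imread("pics/w_raw3.png"))]))
```

```text
6.45 [0.6023 0.1032 0.1866] [-39.365   22.4644  32.0582 100.7368 -13.422   60.7246  65.7444] [-0.012   0.6486 -1.277 ] 0.055538247103288814
[415 229]
crop origin 345 159 scale 2.7857142857142856
```

View pics/w3.png

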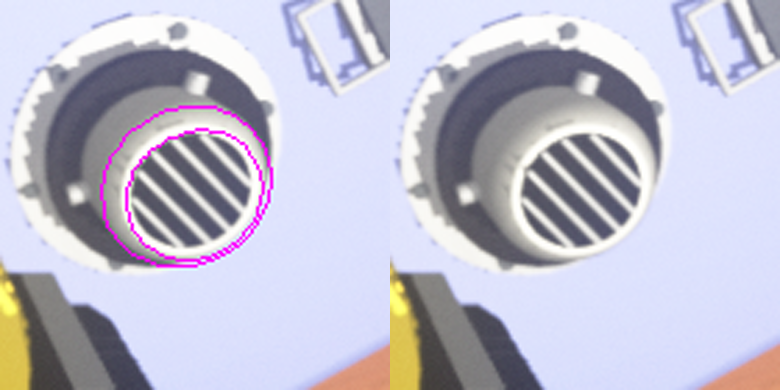

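The spigot's top rim in the left crop is centred at about (192,193), against (195,189) predicted. That puts the inlet near (0.634, 0.177), with pins visible at (198,84) and (78,193). Next I'll move over it.

Request:
{"method": "step_arm", "body": {
  "plan": "1 0 -0.03 0 1;1.6 0 -0.04 0 1;1.6 0 -0.04 0 1;1.6 0 -0.04 0 1;1.3 0 -0.03 0 1;0.96 0 -0.03 0 1;0 0 0 0 1;0 0 0 0 1;0 0 0 0 1"
}}

```text
t: 7.4
tool_pos: [0.6335, 0.1731, 0.1882]
orientation: [[0.373, -0.0, -0.928], [0.928, -0.001, 0.373], [-0.001, -1.0, -0.0]]
contact_force: [0.5, -0.1, -1.3]
width: 0.0552
```

Run:
```python
from h import *
s=ctrl.get_state();print(s["tool_pos"],s["joint_pos"],s["contact_force"])
R=np.array(s["orientation"]);print(100*R.T@(np.array([.634,.1773,.155])-s["tool_pos"]))
a=np.array(s["tool_pos"])
out=[]
for n in("scene","top"):
    c=cam(n);im=ctrl.read_camera(n)[...,::-1].copy();cv2.imwrite(f"pics/{n}4.png",im)
    for z in(.0264,.0064):cv2.polylines(im,[np.round(ring(c,a[0],a[1],a[2]+z,.0285)*4).astype(np.int32)],1,(255,0,255),shift=2)
    u,v=proj(c,a)[0].astype(int);out.append(cv2.resize(im[v-40:v+40,u-40:u+40],(400,400),interpolation=cv2.INTER_CUBIC))
cv2.imwrite("pics/o4.png",np.hstack(out))
```

```text
[0.6335 0.1731 0.1882] [-42.037   27.2397  30.5663  93.9427 -15.0863  63.007   60.7352] [ 0.5146 -0.0565 -1.2638]
[0.408  3.3219 0.1101]
```

View pics/o4.png

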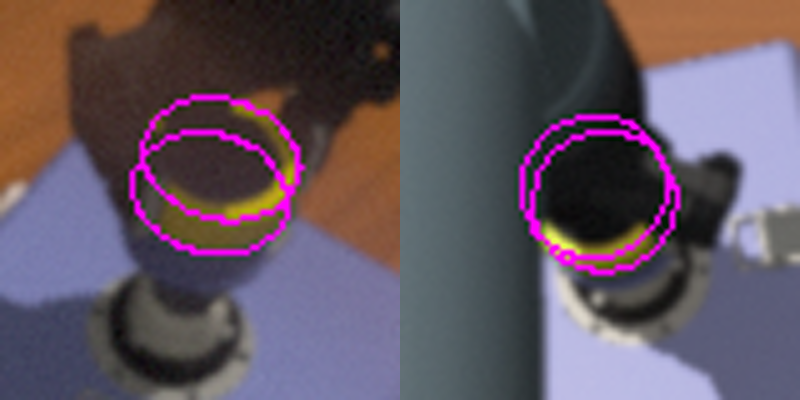

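The held cell matches its projected outline in both views, and it sits 4 mm short of the spigot axis. I'll correct that and lower to just above the spigot.

Request:
{"method": "step_arm", "body": {
  "plan": "0.2 0 0.05 0 1;0.2 0 0.06 0 1;0 0.8 0 0 1;0 1 0 0 1;0 0.9 0 0 1;0 0.6 0 0 1;0 0 0 0 1;0 0 0 0 1;0 0 0 0 1"
}}

```text
t: 8.4
tool_pos: [0.6345, 0.1788, 0.1557]
orientation: [[0.372, 0.001, -0.928], [0.928, 0.0, 0.372], [0.001, -1.0, -0.001]]
contact_force: [0.3, -0.6, -1.7]
width: 0.0555
```

Request:
{"method": "step_arm", "body": {
  "plan": "-0.1 0 0 0 1;0 0.2 0 0 1;0 0.3 0 0 1;0 0.3 0 0 1;0 0.3 0 0 1;0 0.2 0 0 1;0 0 0 0 1"
}}

```text
t: 9.1
tool_pos: [0.6333, 0.1778, 0.1416]
orientation: [[0.372, -0.001, -0.928], [0.928, -0.0, 0.372], [-0.001, -1.0, 0.001]]
contact_force: [0.2, 0.6, -1.6]
width: 0.0555
```

The cell has gone over the rim with no contact force. I'll go down to the pins.

Request:
{"method": "step_arm", "body": {
  "plan": "0 0.2 0 0 1;0 0.2 0 0 1;0 0.2 0 0 1;0 0.2 0 0 1;0 0 0 0 1;0 0 0 0 1"
}}

```text
t: 9.7
tool_pos: [0.6336, 0.1778, 0.1342]
orientation: [[0.372, -0.0, -0.928], [0.928, -0.0, 0.372], [-0.0, -1.0, 0.0]]
contact_force: [-0.1, -0.3, -1.2]
width: 0.0554
```

Request:
{"method": "step_arm", "body": {
  "plan": "0 0.1 0 0 1;0 0.1 0 0 1;0 0.1 0 0 1;0 0 0 0 1;0 0 0 0 1"
}}

```text
t: 10.2
tool_pos: [0.6342, 0.1778, 0.1333]
orientation: [[0.372, 0.001, -0.928], [0.928, 0.001, 0.372], [0.001, -1.0, -0.0]]
contact_force: [-3.3, 0.2, 7.6]
width: 0.0554
```

The cell is resting on the pins: 9 N of push, underside level as expected. I'll start turning with that push and see which way joint 7 goes.

Request:
{"method": "step_arm", "body": {
  "plan": "0 0 0 0.07 1;0 0 0 0.07 1;0 0 0 0.07 1;0 0 0 0 1"
}}

```text
t: 10.6
tool_pos: [0.6347, 0.1775, 0.1333]
orientation: [[0.559, 0.002, -0.83], [0.83, 0.0, 0.559], [0.001, -1.0, -0.001]]
contact_force: [-1.0, -0.9, 6.4]
width: 0.0553
```

Run:
```python
from h import *
s=ctrl.get_state();print(s["tool_pos"],s["joint_pos"],s["contact_force"],s["moment"])
```

```text
[0.6347 0.1775 0.1333] [-43.0976  31.356   31.8092  96.0824 -18.891   57.8669  51.1412] [-0.9566 -0.8618  6.4007] [-0.2182  0.4483 -0.0378]
```

Positive turns reduce joint 7, which leaves ample range, so I'll continue that way.

Request:
{"method": "step_arm", "body": {
  "plan": "0 0 0 0.07 1;0 0 0 0.07 1;0 0 0 0.07 1;0 0 0 0.07 1;0 0 0 0 1"
}}

```text
t: 11.1
tool_pos: [0.6346, 0.1774, 0.1334]
orientation: [[0.766, 0.002, -0.643], [0.643, 0.0, 0.766], [0.001, -1.0, -0.001]]
contact_force: [-1.5, -1.4, 7.0]
width: 0.0558
```

Request:
{"method": "step_arm", "body": {
  "plan": "0 0 0 0.07 1;0 0 0 0.07 1;0 0 0 0.07 1;0 0 0 0.07 1;0 0 0 0 1"
}}

```text
t: 11.6
tool_pos: [0.6343, 0.1772, 0.1333]
orientation: [[0.914, 0.001, -0.406], [0.406, 0.0, 0.914], [0.001, -1.0, -0.0]]
contact_force: [-2.3, -1.2, 7.3]
width: 0.0556
```

Request:
{"method": "step_arm", "body": {
  "plan": "0 0 0 0.07 1;0 0 0 0.07 1;0 0 0 0.07 1;0 0 0 0.07 1;0 0 0 0 1"
}}

```text
t: 12.1
tool_pos: [0.6338, 0.1768, 0.1332]
orientation: [[0.99, -0.001, -0.138], [0.138, -0.0, 0.99], [-0.001, -1.0, -0.0]]
contact_force: [-2.9, -1.4, 7.9]
width: 0.0553
```

Request:
{"method": "step_arm", "body": {
  "plan": "0 0 0 0.07 1;0 0 0 0.07 1;0 0 0 0.07 1;0 0 0 0.07 1;0 0 0 0 1"
}}

```text
t: 12.6
tool_pos: [0.633, 0.1777, 0.1308]
orientation: [[0.99, -0.001, 0.139], [-0.139, -0.001, 0.99], [-0.001, -1.0, -0.001]]
contact_force: [-0.5, -0.7, -0.6]
width: 0.0559
```

The cell dropped 2.5 mm and the push vanished, so the keyways are over the pins. I'll press on down.

Request:
{"method": "step_arm", "body": {
  "plan": "0 0.15 0 0 1;0 0.15 0 0 1;0 0.15 0 0 1;0 0 0 0 1"
}}

```text
t: 13.0
tool_pos: [0.6332, 0.1778, 0.1269]
orientation: [[0.99, -0.002, 0.139], [-0.139, 0.0, 0.99], [-0.002, -1.0, 0.0]]
contact_force: [-4.6, -0.7, 3.2]
width: 0.0556
```

Request:
{"method": "step_arm", "body": {
  "plan": "-0.05 0.15 0 0 1;0 0.2 0 0 1;0 0.2 0 0 1;0 0.15 0 0 1;0 0.1 0 0 1;0 0 0 0 1;0 0 0 0 1",
  "squeeze": 70
}}

```text
t: 13.7
tool_pos: [0.6332, 0.1777, 0.1218]
orientation: [[0.99, -0.001, 0.139], [-0.139, 0.002, 0.99], [-0.001, -1.0, 0.001]]
contact_force: [-8.9, -1.7, 15.6]
width: 0.0547
```

Request:
{"method": "step_arm", "body": {
  "plan": "-0.1 0 0 0 1;0 0.1 0 0 1;0 0.1 0 0 1;0 0 0 0 1;0 0 0 0 1"
}}

```text
t: 14.2
tool_pos: [0.6331, 0.1777, 0.1217]
orientation: [[0.99, 0.0, 0.14], [-0.14, 0.003, 0.99], [0.0, -1.0, 0.003]]
contact_force: [-11.2, -1.4, 22.1]
width: 0.0548
```

Run:
```python
from h import *
s=ctrl.get_state();a=np.array(s["tool_pos"]);print(s["t"],a,s["joint_pos"],s["contact_force"],s["moment"],s["width"])
out=[]
for n in("scene","wrist"):
    im=ctrl.read_camera(n)[...,::-1].copy();c=cam(n,s)
    # predicted fully-home cell: underside 0.102, top 0.148 ; collar foot 0.128
    cv2.imwrite(f"pics/{n}5.png",im)
    for z,r in((.148,.0285),(.128,.0285),(.102,.0285)):cv2.polylines(im,[np.round(ring(c,.6337,.1775,z,r)*4).astype(np.int32)],1,(255,0,255),shift=2)
    u,v=proj(c,[.6337,.1775,.125])[0].astype(int);k=40 if n=="scene" else 100
    u=min(max(u,k),560-k);v=min(max(v,k),420-k)
    out.append(cv2.resize(im[v-k:v+k,u-k:u+k],(400,400),interpolation=cv2.INTER_CUBIC))
cv2.imwrite("pics/o5.png",np.hstack(out))
```

```text
14.2 [0.6331 0.1777 0.1217] [-52.5066  36.4009  45.6404  97.1076 -29.7574  59.2356  -4.7958] [-11.1834  -1.3791  22.1036] [-0.374   2.3503  0.152 ] 0.05479187176006973
```

View pics/o5.png

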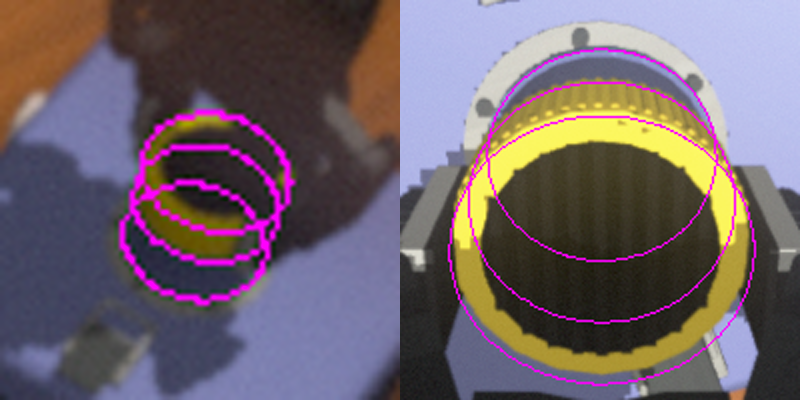

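Force rose 6.5 N with no further descent, so the cell is on its hard stop. Height is 11.6 mm below the pin rest, against 12 nominal. The picture shows the cell level, with the seal flange hidden under the skirt. I'll ease the sideways load, let it settle and check again.

Request:
{"method": "step_arm", "body": {
  "plan": "-0.1 0 0 0 1;-0.1 0.05 0 0 1;0 0 0 0 1;0 0 0 0 1;0 0 0 0 1;0 0 0 0 1;0 0 0 0 1"
}}

```text
t: 15.0
tool_pos: [0.6331, 0.1778, 0.1218]
orientation: [[0.99, 0.005, 0.14], [-0.14, 0.002, 0.99], [0.005, -1.0, 0.003]]
contact_force: [-6.8, -2.4, 20.7]
width: 0.0549
```

Run:
```python
from h import *
for i in range(4):
    s=ctrl.get_state();print(s["t"],s["tool_pos"],s["contact_force"],s["width"],np.abs(s["joint_velocities"]).max())
    im=ctrl.read_camera("top")
cv2.imwrite("pics/top6.png",im[...,::-1])
c=cam("top");a=cv2.imread("pics/top0.png")
for nm,u,v in(("jar",196,261),("spool",306,161),("tin",427,274)):
    d=cv2.absdiff(a[v-18:v+18,u-18:u+18],cv2.imread("pics/top6.png")[v-18:v+18,u-18:u+18]);print(nm,d.mean())
```

```text
15.0 [0.6331 0.1778 0.1218] [-6.7828 -2.3528 20.6749] 0.054901659026646434 0.06226719487687089
15.05 [0.6331 0.1777 0.1217] [-6.0378 -2.794  19.9847] 0.05533380367488314 0.13393506765395458
15.1 [0.6332 0.1778 0.1218] [-6.2817 -1.8009 19.5705] 0.0550394659160242 0.1721176622423154
15.15 [0.6331 0.1777 0.1218] [-6.2812 -2.0961 19.7012] 0.05481143380537 0.06356373558769261
jar 11.044753086419753
spool 11.443158436213992
tin 12.968364197530864
```

```bash
python3 -c "
from plant import ctrl
print(ctrl.finish_job())"
```

```text
the job is handed in; nothing more can be done
None
```

The yellow-collared filter cell is on the inlet spigot and, by the arm's readings, pressed fully home. The job was handed in at about 15 s with the gripper still holding it down. The hand-in reports no verdict.

I gripped the cell by its collar and lowered it until it rested on the pins. Turning it about 60° under a light push brought the keyways over the pins. It then went down against the seal to a hard stop.

**Last checks before handing in:**
- **Depth:** the tool is 11.5 mm below where it rested on the pins, against 12 mm nominal. More push raised the force without moving it any lower.
- **Push and grip:** the arm was pushing down with about 20 N while gripping at 70 N.
- **Steadiness:** the tool was vertical to within 0.005 and at rest.
- **Bystanders:** the arm's moves kept clear of the soldering station, spool, tip cleaner and flux jar. A before-and-after picture comparison showed similar differences (11 to 13 grey levels) at the spool, tin and jar. That is not a precise position check, and I did not view that last picture.

**Not confirmed:**
- A sideways force of about 6 N remained on the tool. I eased it from 11 N but it did not go away.
- I could not measure the seal's compression directly, so I inferred it from depth and force.

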